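Unclamp a finished nail-tip display stand

TASK

The finished nail-tip display stand is clamped in the blue sliding-jaw vise, and a polish bottle stands in the way of the jaw: move the bottle upright onto the round cork coaster, slide the jaw open by at least 30 mm, then lift the stand straight out and set it down, not drop it, on the white card on the cardboard tray, square with the card. Keep the bottle and the stand upright all the while, and leave the other stand, the pink buffer block and the jar where they are.

Things in the scene. Friction and masses are not known exactly. Their poses are not given: they have to be found in the camera images.
- vise: Vise fixed to the table: blue bed 190 (x) x 110 (y) x 18 mm, origin at the centre of its underside. Jaws and end plate rise to 40 mm. Fixed steel jaw at x = 70 to 95 mm, dark end plate at x = -95 to -75 mm. The steel sliding jaw, at x = -29 to -1 mm when shut, moves along x; its top lip reaches 12 mm over the stand's foot, so the stand cannot be lifted while it is shut.
- jaw (a joint): Opening of the sliding jaw in m: 0 shut, 0.044 fully open; it moves towards the vise's -x (towards the end plate) and stays where it is left (about 4 N of friction). With the bottle in its way it opens 8 mm at most.
- jaw_grip (a point): Centre of the top of the red round post on the sliding jaw, moves with the jaw: post 22 mm in diameter, 40 mm tall, upright, its top 79.5 mm above the table. Pinch it from above with the fingers closing along the vise's y.
- bottle: Polish bottle, loose, 80 g, origin at the centre of its underside, z up its axis: crimson body 38 mm in diameter, 40 mm tall, then a shoulder, then a black round cap 20 mm in diameter from 49 to 88 mm height. Starts on the vise's bed between the sliding jaw and the end plate. Take it by the cap.
- coaster: Round cork coaster fixed to the table, 80 mm in diameter, 5 mm thick, origin at the centre of its underside.
- stand: The finished display stand clamped in the vise, loose, about 200 g, origin at the centre of its underside, z up: light wooden foot 70 (x) x 90 (y) x 10 mm with rows of coloured nail tips, and in the middle a darker upright grip fin 38 (x) x 14 (y) mm, its top 60 mm above the origin. Take it by the fin, fingers closing along the stand's y.
- tray: Flat cardboard tray fixed to the table, 270 (x) x 150 (y) x 15 mm, origin at the centre of its underside. A white card lies on its -x half, another finished stand on its +x half.
- spot (a point): Centre of the white card (86 x 106 mm, flat) on top of the tray, at x = -65 mm in the tray's frame, 15 mm above the table.
- stand_done: Another finished stand of the same shape and size (nails in pink, wine and lilac), loose on the +x half of the tray; origin at the centre of its underside. Leave alone.
- buffer: Pink nail buffer block 95 x 26 x 26 mm, loose on the table, origin at the centre of its underside. Leave alone.
- jar: Amber jar with a white lid, 54 mm in diameter, 45 mm tall, loose on the table, origin at the centre of its underside. Leave alone.

How it is judged:
On the way, in this order (a step that is already met when the one before it is completed fails the run):
1. The bottle is set down upright on the cork coaster, its centre within 20 mm of the coaster's, while the fingers still hold it (not dropped) (horizontal distance between bottle and coaster below 0.02 m and z of bottle in the frame of coaster below 0.008 m and angle between bottle's own z axis and vertical below 0.1 rad and contact force between the fingers and bottle above 0.5 N), for 0.1 s.
2. With the bottle released on the coaster and the stand still on the vise's bed, the jaw is opened by at least 30 mm (horizontal distance between bottle and coaster below 0.02 m and z of bottle in the frame of coaster below 0.008 m and angle between bottle's own z axis and vertical below 0.1 rad and contact force between the fingers and bottle below 0.3 N and value of joint jaw above 0.03 m and z of stand in the frame of vise below 0.022 m), for 0.2 s.
3. The stand is lifted out, its underside at least 50 mm above the bed (68 mm above the table), the jaw left at least 30 mm open (z of stand in the frame of vise above 0.068 m and value of joint jaw above 0.03 m), for 0.1 s.
4. The stand is set down on the white card, centre within 15 mm and square to the tray within 0.2 rad, while the fingers still hold it (not dropped) (horizontal distance between stand and spot below 0.015 m and z of stand in the frame of spot below 0.003 m and angle between the x axis of stand and the x axis of tray, either way round below 0.2 rad and angle between stand's own z axis and vertical below 0.06 rad and contact force between the fingers and stand above 0.5 N), for 0.1 s.
At the end, for the whole second after the job is handed in: Stand flat, released and still on the tray, centre within 15 mm of the white card's, square to the tray within 0.2 rad (either way round); bottle upright on the coaster within 20 mm of its centre; jaw at least 30 mm open; robot touching nothing (horizontal distance between stand and spot below 0.015 m and z of stand in the frame of spot below 0.003 m and angle between the x axis of stand and the x axis of tray, either way round below 0.2 rad and angle between stand's own z axis and vertical below 0.06 rad and linear speed of each of stand, bottle below 0.02 m/s and horizontal distance between bottle and coaster below 0.02 m and z of bottle in the frame of coaster below 0.008 m and angle between bottle's own z axis and vertical below 0.1 rad and value of joint jaw above 0.03 m and contact force between each of the fingers, the arm and anything else below 0.2 N).
It fails at once if The bottle is tipped by more than 0.4 rad (angle between bottle's own z axis and vertical above 0.4 rad).
It fails at once if The stand is tipped by more than 0.35 rad (angle between stand's own z axis and vertical above 0.35 rad).
It fails at once if The other finished stand, the buffer block or the jar is moved by more than 10 mm (distance of any of stand_done, buffer, jar from where it was at the start of the episode above 0.01 m).
It also fails if it takes over 72 s, if anything falls off the work surface, if the arm or the gripper's body presses on something with over 40 N, if the wrist force passes 120 N, or if a joint passes its speed limit or range.

ROBOT

A 7-joint arm with a two-finger parallel gripper is mounted at the origin on the work surface. World frame = base frame: x ahead of the robot, y to its left, z up, the work surface at z = 0. Lengths are in m, angles in rad, forces in N, time in s.
With the tool pointing down it reaches from about 0.4 to 0.85 m from the base axis. Payload 10.4 kg.
Tool frame: the origin (TCP) lies at the very end of the fingers, on their centre line; the grasp point (between the pads) lies 19 mm behind it; z points along the fingers, y is the line along which they close (so a half turn about z gives the same grasp; the last joint's range is limited). The gripper opens to 85 mm and grips with 20 to 120 N. Pads are 22 mm wide; open, the fingers measure 114 mm over their backs; the gripper's body (76 mm by 85 mm) begins 54 mm behind the grasp point. The pads swing forward as they close: fully open they stand 13 mm farther back than shut.
Start: joints at [1.263, 0.332, -0.065, 1.46, 0.022, 1.35, -0.088], TCP at [0.176, -0.6, 0.231] pointing down, gripper open.
Joint ranges: [-2.6, 2.6], [-0.5, 2.12], [-1.47, 1.34], [0.16, 2.42], [-1.27, 4.41], [0.06, 2.06], [-2.6, 2.6]. Speed limits (rad/s): [2.22, 2.22, 2.79, 2.79, 3.14, 3.14, 3.14].

INTERFACE

Orientations are given as a unit quaternion [x, y, z, w].
In Python, from workcell import * gives the robot as it stands. The module is installed in compiled form; this text tells all that it offers.
- The arm moves only by the tool carry_out, never from a script. Its argument "motion" is a list of rows, each an object with "xyz": the shift along the tool's x, y, z in m, a list of three; "angular": the turn, a rotation vector about the tool's x, y, z in degrees, a list of three. A call has 1 to 12 rows; each row is the pose to reach, as a shift and turn from the pose commanded when the call began, along the tool's axes at that moment; what a row does not reach only later rows make up. A row lasts 1/10 s, in which the tool goes at most 50 mm and 8.59 degrees, less where a joint would pass 70% of its speed; a pose out of reach is approached as far as the arm can. A call with a gripper value outside its range is refused whole. "hand" is the opening, from 0 (shut) to 1 (fully open), set as the call begins (left out, the last holds). The fingers move at their own pace and stop on an object; "grip_force" is the grip in N (left out, the last holds). Time passes only in rows, so rows that repeat a pose let the fingers close. It gives the time, the measured TCP pose, the force, the opening and the grip force at its end, in the units of the state.
- get_obs(): the state, without advancing time (a new reading comes with each control period).
- camera(name): name is "scene" or "side" or "wrist"; returns a dict with "img" (480x640x3 uint8, red, green, blue), "fx", "fy", "cx", "cy" (pixels), "extrinsics" (4x4, takes a point from camera to world coordinates). Camera axes: x right, y up, looking along -z (the intrinsics and any distortion apply to the point x, -y, -z); pixel columns grow to the right and rows downward; lengths in m; the calibration is good to about 2 mm. A picture is of the moment at which its call begins. There is no depth.
- hand_in(): hands the job in; it is judged then, once.
The state is a dict: "clock": time; "joint_pos": joint angles; "joint_velocities": joint speeds; "tau": joint torques, N m; "position": TCP position; "ee_rot": TCP orientation; "ft_force": force on the tool from outside, world axes, zero at the start; "torque": the same for the moment, N m; "grip_width": opening from 0.0 (shut) to 1.0 (fully open); "grasp_force": force on a finger pad.
Only numpy, scipy, OpenCV 4.12 (cv2) and the standard library are available. Lean on these libraries where they do the work, as an engineer would, in place of code of your own. Each camera call takes 0.05 s, during which the arm holds its last target. There are 200 camera calls.

## Working session

There is one attempt and no reset: what is moved stays moved. The work goes in short steps, Python scripts to look and compute and a tool call to move; the robot and the scene stay as the last step left them, time stands still between calls to the robot, and variables do not carry over. Pictures are saved under pics/ and viewed, at most 10 in all, crops included, and the job is handed in when it is done.

Besides the shell and the picture viewer there is one more tool, called after "Request:" by a JSON object that holds its "fn" and its "kwargs", one argument or row to a line. carry_out: Moves the arm, as the interface text tells. Its arguments: {"type":"object","properties":{"motion":{"type":"array"},"hand":{"type":"number"},"grip_force":{"type":"number"}},"required":["motion"]}

```bash
mkdir -p pics; cat > h.py <<'E'
import numpy as np, cv2, pickle
from scipy.spatial.transform import Rotation as R
def ray(c,uv):
    x=(uv[0]-c["cx"])/c["fx"]; y=(uv[1]-c["cy"])/c["fy"]
    E=np.array(c["extrinsics"]); d=E[:3,:3]@np.array([x,-y,-1.]); return E[:3,3],d/np.linalg.norm(d)
def plane(c,uv,z):
    o,d=ray(c,uv); return o+d*(z-o[2])/d[2]
def tri(obs):
    A=np.zeros((3,3));b=np.zeros(3)
    for c,uv in obs:
        o,d=ray(c,uv);P=np.eye(3)-np.outer(d,d);A+=P;b+=P@o
    p=np.linalg.solve(A,b); return p,[np.linalg.norm(np.cross(p-ray(c,uv)[0],ray(c,uv)[1])) for c,uv in obs]
def proj(c,p):
    E=np.array(c["extrinsics"]);q=E[:3,:3].T@(np.array(p)-E[:3,3]);return np.array([c["cx"]+c["fx"]*q[0]/-q[2],c["cy"]-c["fy"]*q[1]/-q[2]])
def shoot(name,tag):
    from workcell import camera
    c=camera(name);pickle.dump(c,open(f"pics/{tag}.pkl","wb"));cv2.imwrite(f"pics/{tag}.png",c["img"][:,:,::-1]);return c
def load(tag): return pickle.load(open(f"pics/{tag}.pkl","rb"))
E
python3 - <<'E'
from h import *
from workcell import *
o=get_obs();print({k:np.round(v,3) for k,v in o.items()})
for n in("scene","side","wrist"):
    c=shoot(n,n+"0");print(n,c.keys(),c["fx"],c["fy"],c["cx"],c["cy"],np.round(c["extrinsics"],3).tolist())
E
```

```text
{'clock': np.float64(0.0), 'joint_pos': array([ 1.263,  0.333, -0.065,  1.461,  0.022,  1.35 , -0.088]), 'joint_velocities': array([-0.002,  0.001, -0.001, -0.001, -0.001,  0.001, -0.001]), 'tau': array([ 0.0000e+00, -6.2545e+01,  4.9000e-02, -3.9162e+01,  1.6000e-02,
        1.0000e-02, -0.0000e+00]), 'position': array([ 0.175, -0.599,  0.231]), 'ee_rot': array([ 0.99 ,  0.142, -0.   , -0.001]), 'ft_force': array([-0.505,  0.553,  0.516]), 'torque': array([ 0.062, -0.044, -0.002]), 'grasp_force': np.float64(0.0), 'grip_width': np.float64(1.002)}
scene dict_keys(['img', 'fx', 'fy', 'cx', 'cy', 'extrinsics']) 479.98193331607104 479.98193331607104 324.3278412250086 247.48033700673918 [[-0.116, -0.742, 0.661, 1.249], [0.993, -0.092, 0.072, 0.05], [0.007, 0.664, 0.747, 0.763], [0.0, 0.0, 0.0, 1.0]]
side dict_keys(['img', 'fx', 'fy', 'cx', 'cy', 'extrinsics']) 456.6302048977104 456.6302048977104 317.5600149671798 235.88876929958954 [[0.741, 0.504, -0.443, 0.282], [-0.671, 0.563, -0.482, -0.39], [0.007, 0.655, 0.756, 0.71], [0.0, 0.0, 0.0, 1.0]]
wrist dict_keys(['img', 'fx', 'fy', 'cx', 'cy', 'extrinsics']) 332.4508998833145 332.4508998833145 314.4112530159933 241.79235357962062 [[0.281, 0.909, 0.309, 0.256], [-0.96, 0.266, 0.089, -0.576], [-0.001, -0.321, 0.947, 0.372], [0.0, 0.0, 0.0, 1.0]]
```

View pics/scene0.png

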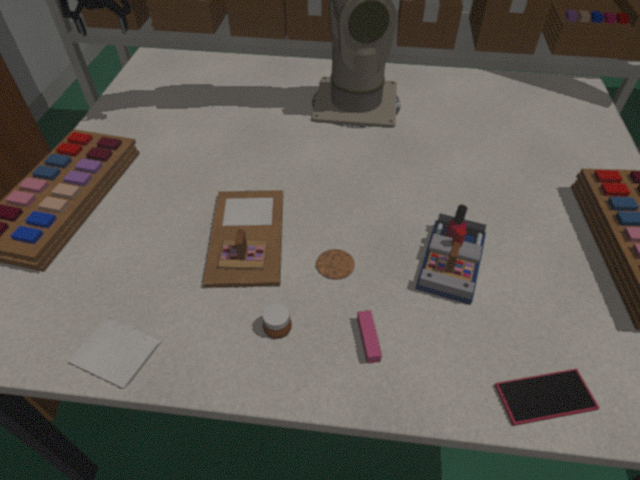

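View pics/side0.png

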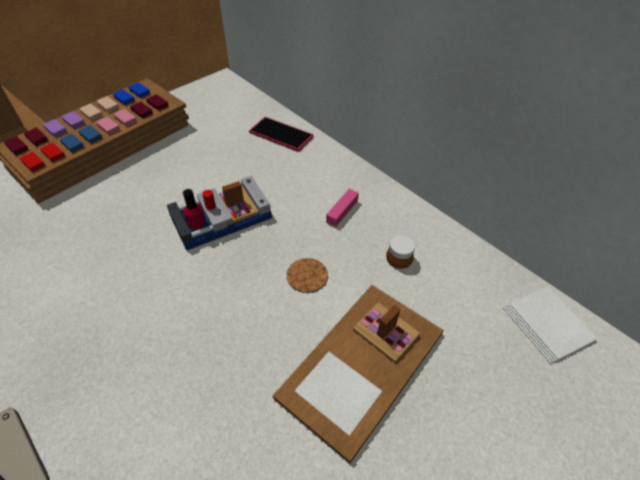

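The scene view shows the vise near (452,260) with cap (461,213) and post (458,232), coaster (335,264), card (247,211). The side view shows cap (189,197), post (209,199), fin (233,195), coaster (307,275) and card (340,392).

```bash
cat > m.py <<'E'
from h import *
s,d=load("scene0"),load("side0")
def blob(c,f,box):
    x0,y0,x1,y1=box;im=c["img"].astype(int);m=f(im[...,0],im[...,1],im[...,2]).astype(np.uint8)
    k=np.zeros_like(m);k[y0:y1,x0:x1]=m[y0:y1,x0:x1]
    n,l,st,ce=cv2.connectedComponentsWithStats(k);i=1+np.argmax(st[1:,4]);cs,_=cv2.findContours((l==i).astype(np.uint8),0,cv2.CHAIN_APPROX_NONE)
    return ce[i],st[i],cs[0][:,0,:]
red=lambda r,g,b:(r>70)&(g<0.35*r)&(b<0.5*r)
blk=lambda r,g,b:(r<45)&(g<45)&(b<45)
wht=lambda r,g,b:(r>130)&(abs(r-b)<30)
brn=lambda r,g,b:(r-b>35)&(r>90)
if __name__=="__main__":
    for nm,f,b1,b2,z in[("cap",blk,(450,200,472,222),(180,186,198,212),.1),("post",red,(445,220,472,242),(201,186,218,213),.07),("coaster",brn,(308,240,362,285),(280,252,335,300),.005),("card",wht,(220,193,275,230),(290,345,385,440),.015)]:
        a,b=blob(s,f,b1),blob(d,f,b2);p,e=tri([(s,a[0]),(d,b[0])])
        print(nm,a[0].round(1),a[1],b[0].round(1),b[1],p.round(4),np.round(e,4),plane(s,a[0],z).round(4),plane(d,b[0],z).round(4))
        if nm=="card":
            for c,q in((s,a),(d,b)):
                w=np.array([plane(c,u,.015)[:2] for u in q[2]],np.float32);print(cv2.minAreaRect(w*1000))
E
python3 m.py
python3 - <<'E'
from h import *
s=load("scene0")["img"][180:310,390:520];d=load("side0")["img"][160:260,150:290]
a=cv2.resize(s[...,::-1],None,fx=3,fy=3,interpolation=2);b=cv2.resize(d[...,::-1],None,fx=2.857,fy=2.857,interpolation=2)
H=np.zeros((390,790,3),np.uint8);H[:,:390]=a;H[:b.shape[0],390:390+b.shape[1]]=b[:,:400];cv2.imwrite("pics/crop0.png",H)
E
```

```text
cap [459.9 214. ] [454 206  12  16 115] [189.5 199.2] [184 190  13  19 158] [0.5267 0.2452 0.0847] [0.0007 0.0007] [0.5423 0.2414 0.1   ] [0.5208 0.2289 0.1   ]
post [460.6 229. ] [454 223  12  12  95] [207.4 198.3] [203 191  10  19 117] [0.5595 0.2435 0.0709] [0.0052 0.0052] [0.5537 0.2485 0.07  ] [0.5605 0.2377 0.07  ]
coaster [335.1 263.6] [317 250  37  29 851] [306.6 274.6] [ 286  258   42   34 1104] [6.167e-01 3.500e-03 5.000e-04] [0.0001 0.0001] [0.6204 0.0038 0.005 ] [0.6147 0.0009 0.005 ]
card [247.9 211.3] [ 223  198   50   27 1222] [338.3 392.2] [ 295  352   86   83 3681] [ 0.4988 -0.2057  0.0119] [0.0004 0.0004] [ 0.5017 -0.2042  0.015 ] [ 0.4979 -0.2069  0.015 ]
((500.029052734375, -204.43704223632812), (84.14390563964844, 105.40808868408203), 8.655436515808105)
((499.36712646484375, -204.57127380371094), (86.18201446533203, 106.29119110107422), 8.972570419311523)
```

View pics/crop0.png

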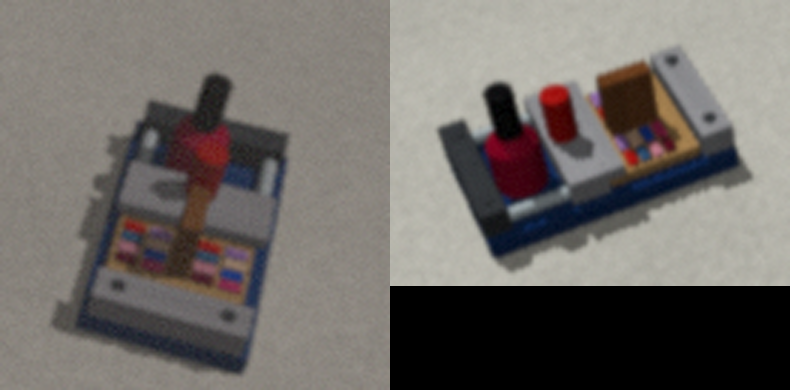

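```bash
cat >> h.py <<'E'
def go(xyz,yaw_deg,down=True):
    "shift and turn in tool axes from the measured pose to TCP xyz, tool x at yaw, pointing down"
    from workcell import get_obs
    o=get_obs();C=R.from_quat(o["ee_rot"]);T=R.from_euler("z",yaw_deg,degrees=True)*R.from_quat([1,0,0,0])
    print("t",o["clock"],"pos",o["position"].round(4),"shift",C.inv().apply(np.array(xyz)-o["position"]).round(4),"turn",(C.inv()*T).as_rotvec(degrees=True).round(2),"F",o["ft_force"].round(1),"w",o["grip_width"].round(3),"gf",round(float(o["grasp_force"]),1))
E
python3 - <<'E'
from h import *
s,d=load("scene0"),load("side0")
L=lambda x,y:(390+x/3,180+y/3); S=lambda x,y:(150+(x-390)/2.857,160+y/2.857)
for n,a,b in[("holeA",(118,286),(709,117)),("holeB",(229,315),(671,60)),("fin_top_mid",(195,188),(625,82)),("captop",(217,84),(498,90))]:
    a,b=L(*a),S(*b);p,e=tri([(s,a),(d,b)]);print(n,p.round(4),np.round(e,4))
go([.53,-.2,.3],0);go([.50,.20,.30],-10)
E
```

```text
holeA [0.6544 0.1886 0.0371] [0.0005 0.0005]
holeB [0.6702 0.2571 0.0375] [0.0011 0.0011]
fin_top_mid [0.6078 0.2264 0.0798] [0.0065 0.0065]
captop [0.5282 0.2462 0.1032] [0.0003 0.0003]Traceback (most recent call last):
  File "<stdin>", line 6, in <module>
  File "h.py", line 23, in go
    print("t",o["clock"],"pos",o["position"].round(4),"shift",C.inv().apply(np.array(xyz)-o["position"]).round(4),"turn",(C.inv()*T).as_rotvec(degrees=True).round(2),"F",o["ft_force"].round(1),"w",o["grip_width"].round(3),"gf",round(float(o["grasp_force"]),1))
                                                                                                                                                                                                     ^^^^^^^^^^^^^^^^^^^^^
AttributeError: 'float' object has no attribute 'round'
```

```bash
sed -i 's/o\["grip_width"\].round(3)/round(float(o["grip_width"]),3)/' h.py
python3 -c "
from h import *
go([.53,-.2,.28],16);go([.53,.20,.28],-13)"
```

```text
t 0.15 pos [ 0.1756 -0.5995  0.2307] shift [ 0.4524 -0.2839 -0.049 ] turn [-0.06  0.    0.32] F [ 0.2 -0.2  0.5] w 0.999 gf 0.0
t 0.15 pos [ 0.1756 -0.5995  0.2307] shift [ 0.5649 -0.6677 -0.0486] turn [-6.000e-02  2.000e-02  2.932e+01] F [ 0.2 -0.2  0.5] w 0.999 gf 0.0
```

Request:
{"fn": "carry_out", "kwargs": {
  "motion": [
    {"xyz":[0.03,-0.02,-0.003],"angular":[0,0,0]},
    {"xyz":[0.07,-0.045,-0.008],"angular":[0,0,0]},
    {"xyz":[0.11,-0.07,-0.012],"angular":[0,0,0]},
    {"xyz":[0.15,-0.095,-0.016],"angular":[0,0,0]},
    {"xyz":[0.19,-0.12,-0.02],"angular":[0,0,0]},
    {"xyz":[0.23,-0.145,-0.025],"angular":[0,0,0]},
    {"xyz":[0.27,-0.17,-0.03],"angular":[0,0,0]},
    {"xyz":[0.31,-0.195,-0.034],"angular":[0,0,0]},
    {"xyz":[0.35,-0.22,-0.038],"angular":[0,0,0]},
    {"xyz":[0.39,-0.245,-0.042],"angular":[0,0,0]},
    {"xyz":[0.425,-0.265,-0.046],"angular":[0,0,0]},
    {"xyz":[0.45,-0.284,-0.049],"angular":[0,0,0]}
  ]
}}

```text
clock: 1.35
position: [0.5292, -0.1984, 0.2803]
ee_rot: [0.99, 0.143, 0.0, -0.0]
ft_force: [0.1, -0.5, 0.8]
grip_width: 1.007
grasp_force: 0.0
```

Request:
{"fn": "carry_out", "kwargs": {
  "motion": [
    {"xyz":[0.01,-0.03,0],"angular":[0,0,3]},
    {"xyz":[0.022,-0.065,0],"angular":[0,0,6]},
    {"xyz":[0.034,-0.105,0],"angular":[0,0,9]},
    {"xyz":[0.046,-0.145,0],"angular":[0,0,12]},
    {"xyz":[0.058,-0.185,0],"angular":[0,0,15]},
    {"xyz":[0.07,-0.225,0],"angular":[0,0,18]},
    {"xyz":[0.082,-0.265,0],"angular":[0,0,21]},
    {"xyz":[0.094,-0.305,0],"angular":[0,0,24]},
    {"xyz":[0.103,-0.345,0],"angular":[0,0,27]},
    {"xyz":[0.112,-0.384,0],"angular":[0,0,29.3]},
    {"xyz":[0.112,-0.384,0],"angular":[0,0,29.3]},
    {"xyz":[0.112,-0.384,0],"angular":[0,0,29.3]}
  ]
}}

```text
clock: 2.55
position: [0.5269, 0.2001, 0.28]
ee_rot: [0.994, -0.112, -0.0, 0.0]
ft_force: [0.2, -0.5, 0.1]
grip_width: 0.999
grasp_force: 0.0
```

```bash
python3 -c "
from h import *
c=shoot('wrist','w1');go([.53,.20,.28],-13);print(c['extrinsics'][:3,3])"
```

```text
t 2.6 pos [0.5273 0.1987 0.28  ] shift [ 0.0023 -0.0019 -0.    ] turn [0.04 0.02 0.03] F [ 0.8 -0.6  0.7] w 1.0 gf 0.0
[0.60861268 0.18171057 0.42166962]
```

View pics/w1.png

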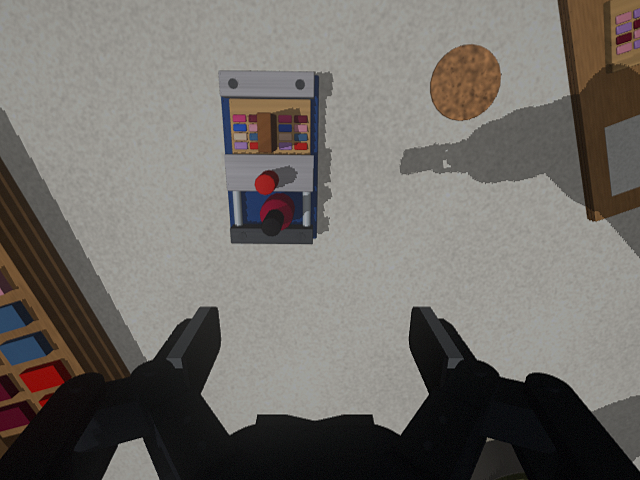

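The wrist view shows the vise nearly square to the picture: holes (233,84) and (300,84), fin (266,130), post top (266,181), cap (272,225), coaster (465,82).

```bash
python3 - <<'E'
from m import *
w=load("w1")
L=lambda x,y:(390+x/3,180+y/3); S=lambda x,y:(150+(x-390)/2.857,160+y/2.857)
hA,hB=(300,84),(233.3,84)
bright=lambda r,g,b:(r>110)&(g<70)&(b<70)
rd=blob(w,bright,(245,165,290,200));print("post",rd[0],rd[1])
cap=blob(w,lambda r,g,b:(r<40)&(g<40)&(b<45)&(b<r+12),(258,205,292,238));print("cap",cap[0],cap[1])
co=blob(w,brn,(425,40,505,125));e=cv2.fitEllipse(co[2]);print("coaster",co[0],e)
cs=[(s,(335.1,263.6)),(d,(306.6,274.6)),(w,e[0])]
print("coaster",tri(cs),[plane(c,u,.005).round(4) for c,u in cs])
for n,o in[("A",[(s,L(118,286)),(d,S(709,117)),(w,hA)]),("B",[(s,L(229,315)),(d,S(671,60)),(w,hB)])]:
    p,e=tri(o);print("hole",n,p.round(4),np.round(e,4))
print("jawedges", [plane(w,u,.04).round(4) for u in((220,71),(314,71))])
print("captop 2view+wrist", tri([(s,L(217,84)),(d,S(498,90)),(w,(271,229))]))
print("post top", tri([(d,S(556,95)),(w,(266,181))]), [plane(w,(266,181),.0795),plane(d,S(556,95),.0795)])
print("fin top", tri([(d,S(625,76)),(w,(266,124))]), tri([(d,S(625,76)),(w,(266,124)),(s,L(197,188))]))
c=w["img"][60:260,205:335];cv2.imwrite("pics/crop1.png",cv2.resize(c[...,::-1],None,fx=3,fy=3,interpolation=2))
E
```

```text
post [264.25324675 184.19805195] [255 175  20  20 308]
cap [272.33103448 222.50804598] [258 210  26  26 435]
coaster [465.16794081  81.91541307] ((465.1927490234375, 81.93939971923828), (65.30670166015625, 77.78216552734375), 31.436941146850586)
coaster (array([0.61798171, 0.00289916, 0.00164789]), [np.float64(0.0007671174569269542), np.float64(0.001672592244444374), np.float64(0.002066859697967103)]) [array([0.6204, 0.0038, 0.005 ]), array([0.6146, 0.0009, 0.005 ]), array([0.6197, 0.0032, 0.005 ])]
hole A [0.6549 0.1877 0.0378] [0.0012 0.0006 0.0013]
hole B [0.6706 0.2561 0.038 ] [0.0018 0.0007 0.0014]
jawedges [array([0.6854, 0.2642, 0.04  ]), array([0.6638, 0.1696, 0.04  ])]
captop 2view+wrist (array([0.52734838, 0.24562516, 0.10347918]), [np.float64(0.0010462054073889272), np.float64(0.000825279868525905), np.float64(0.0014479555098060844)])
post top (array([0.56849471, 0.24306374, 0.0747359 ]), [np.float64(0.0016223438853124558), np.float64(0.0016223438853124603)]) [array([0.57037899, 0.24128549, 0.0795    ]), array([0.56517484, 0.23950488, 0.0795    ])]
fin top (array([0.62015313, 0.2297655 , 0.07080534]), [np.float64(0.004197012816122058), np.float64(0.004197012816121903)]) (array([0.61550935, 0.22664162, 0.08493761]), [np.float64(0.007178856472553655), np.float64(0.007713284426816664), np.float64(0.0076834524787803985)])
```

View pics/crop1.png

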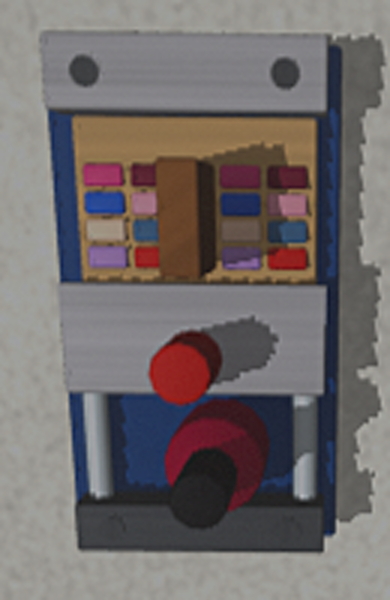

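Request:
{"fn": "carry_out", "kwargs": {
  "motion": [
    {"xyz":[-0.004,-0.02,0.02],"angular":[0,0,0]},
    {"xyz":[-0.01,-0.046,0.05],"angular":[0,0,0]},
    {"xyz":[-0.01,-0.046,0.08],"angular":[0,0,0]},
    {"xyz":[-0.01,-0.046,0.1],"angular":[0,0,0]},
    {"xyz":[-0.01,-0.046,0.1],"angular":[0,0,0]},
    {"xyz":[-0.01,-0.046,0.1],"angular":[0,0,0]}
  ],
  "hand": 0.7
}}

```text
clock: 3.2
position: [0.5285, 0.2451, 0.1809]
ee_rot: [0.993, -0.114, 0.0, 0.0]
ft_force: [-0.2, 0.2, 0.5]
grip_width: 0.699
grasp_force: 0.0
```

```bash
python3 - <<'E'
from m import *
w1=load("w1")
c=shoot('wrist','w2')
go([.5275,.2458,.072],-12.9)
im=c["img"].astype(int)
for z,p in((.106,(.5275,.2458)),(.0795,(.5675,.2424)),(.078,(.6156,.2313))): print(proj(c,[*p,z]))
cv2.imwrite("pics/w2c.png",c["img"][:,:,::-1])
E
```

```text
t 3.25 pos [0.5288 0.2456 0.1816] shift [-1.500e-03  1.000e-04  1.096e-01] turn [-0.03 -0.08 -0.17] F [-0.3  0.   0.2] w 0.7 gf 0.0
[314.13071551 257.22710139]
[306.32814058 193.78588144]
[305.69135551 122.60326286]
```

View pics/w2.png

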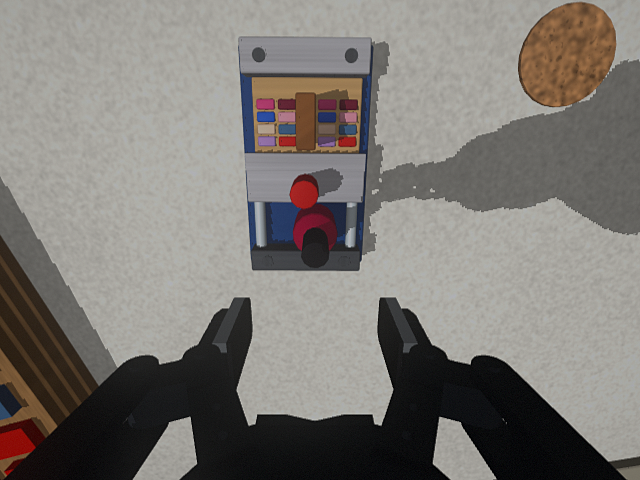

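The view shows the cap top at (315,254), 3 px from the prediction (314,257); post (305,190) and fin (305,121) also match. I go straight down.

Request:
{"fn": "carry_out", "kwargs": {
  "motion": [
    {"xyz":[0,0,0.02],"angular":[0,0,0]},
    {"xyz":[0,0,0.045],"angular":[0,0,0]},
    {"xyz":[0,0,0.07],"angular":[0,0,0]},
    {"xyz":[0,0,0.09],"angular":[0,0,0]},
    {"xyz":[0,0,0.102],"angular":[0,0,0]},
    {"xyz":[0,0,0.109],"angular":[0,0,0]},
    {"xyz":[0,0,0.109],"angular":[0,0,0]},
    {"xyz":[0,0,0.109],"angular":[0,0,0]}
  ]
}}

```text
clock: 4.05
position: [0.5286, 0.2465, 0.0724]
ee_rot: [0.994, -0.113, 0.001, -0.0]
ft_force: [-0.4, -0.2, 0.6]
grip_width: 0.7
grasp_force: 0.0
```

Request:
{"fn": "carry_out", "kwargs": {
  "motion": [
    {"xyz":[0,0,0],"angular":[0,0,0]},
    {"xyz":[0,0,0],"angular":[0,0,0]},
    {"xyz":[0,0,0],"angular":[0,0,0]},
    {"xyz":[0,0,0],"angular":[0,0,0]},
    {"xyz":[0,0,0],"angular":[0,0,0]},
    {"xyz":[0,0,0],"angular":[0,0,0]},
    {"xyz":[0,0,0],"angular":[0,0,0]},
    {"xyz":[0,0,0],"angular":[0,0,0]}
  ],
  "hand": 0,
  "grip_force": 30
}}

```text
clock: 4.85
position: [0.5282, 0.2464, 0.0717]
ee_rot: [0.994, -0.113, 0.0, -0.0]
ft_force: [-0.9, -1.3, 5.6]
grip_width: 0.222
grasp_force: 30.3
```

```bash
python3 - <<'E'
from m import *
c=shoot('wrist','w3')
go([.6195,.003,.2],-12.9)
E
```

```text
t 4.9 pos [0.5282 0.2463 0.0717] shift [ 0.1437  0.2165 -0.1283] turn [-0.01 -0.04 -0.09] F [ 0.2 -1.2  5.4] w 0.223 gf 30.3
```

Request:
{"fn": "carry_out", "kwargs": {
  "motion": [
    {"xyz":[0,0,-0.01],"angular":[0,0,0]},
    {"xyz":[0,0,-0.03],"angular":[0,0,0]},
    {"xyz":[0,0,-0.06],"angular":[0,0,0]},
    {"xyz":[0,0,-0.09],"angular":[0,0,0]},
    {"xyz":[0,0,-0.11],"angular":[0,0,0]},
    {"xyz":[0,0,-0.12],"angular":[0,0,0]},
    {"xyz":[0.01,0.015,-0.12],"angular":[0,0,0]},
    {"xyz":[0.03,0.045,-0.12],"angular":[0,0,0]},
    {"xyz":[0.052,0.078,-0.12],"angular":[0,0,0]},
    {"xyz":[0.074,0.112,-0.12],"angular":[0,0,0]},
    {"xyz":[0.096,0.145,-0.12],"angular":[0,0,0]},
    {"xyz":[0.116,0.175,-0.12],"angular":[0,0,0]}
  ]
}}

```text
clock: 6.1
position: [0.6016, 0.0474, 0.1906]
ee_rot: [0.994, -0.113, -0.001, 0.0]
ft_force: [-0.8, -0.3, -0.4]
grip_width: 0.226
grasp_force: 29.8
```

Request:
{"fn": "carry_out", "kwargs": {
  "motion": [
    {"xyz":[0.016,0.024,0.0],"angular":[0,0,0]},
    {"xyz":[0.024,0.036,0],"angular":[0,0,0]},
    {"xyz":[0.028,0.0415,0],"angular":[0,0,0]},
    {"xyz":[0.028,0.0415,0.0],"angular":[0,0,0]},
    {"xyz":[0.028,0.0415,0.0],"angular":[0,0,0]}
  ]
}}

```text
clock: 6.6
position: [0.6192, 0.0049, 0.1913]
ee_rot: [0.994, -0.112, -0.0, -0.0]
ft_force: [0.2, 0.4, -1.0]
grip_width: 0.224
grasp_force: 29.8
```

```bash
python3 - <<'E'
from m import *
go([.619,.003,.059],-12.9)
a=shoot('wrist','w4');b=shoot('side','d4');c=shoot('scene','s4')
H=np.hstack([cv2.resize(x,(320,240)) if 0 else x for x in(a["img"][60:380,200:440],b["img"][130:330,200:400].repeat(1,0) if 0 else cv2.resize(b["img"][150:310,250:370],None,fx=2,fy=2,interpolation=2),cv2.resize(c["img"][150:310,270:390],None,fx=2,fy=2,interpolation=2))])
cv2.imwrite("pics/crop4.png",H[:,:,::-1])
E
```

```text
t 6.6 pos [0.6192 0.0049 0.1913] shift [0.0004 0.002  0.1323] turn [-0.04  0.03  0.05] F [ 0.2  0.4 -1. ] w 0.224 gf 29.8
```

View pics/crop4.png

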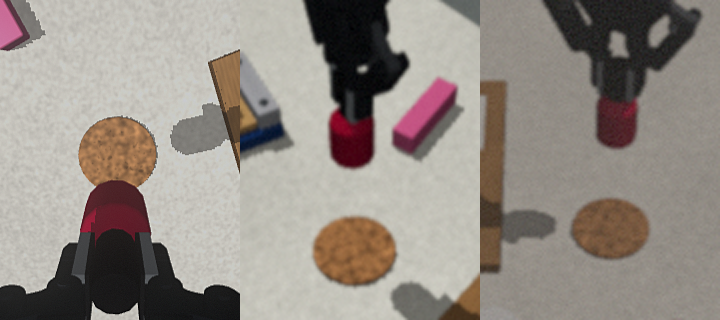

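The bottle hangs upright in line with the coaster in all three crops (wrist: coaster at about (318,212) full-frame). I lower it, ending slowly.

Request:
{"fn": "carry_out", "kwargs": {
  "motion": [
    {"xyz":[0,0.002,0.015],"angular":[0,0,0]},
    {"xyz":[0,0.002,0.04],"angular":[0,0,0]},
    {"xyz":[0,0.002,0.065],"angular":[0,0,0]},
    {"xyz":[0,0.002,0.09],"angular":[0,0,0]},
    {"xyz":[0,0.002,0.11],"angular":[0,0,0]},
    {"xyz":[0,0.002,0.12],"angular":[0,0,0]},
    {"xyz":[0,0.002,0.125],"angular":[0,0,0]},
    {"xyz":[0,0.002,0.128],"angular":[0,0,0]},
    {"xyz":[0,0.002,0.13],"angular":[0,0,0]},
    {"xyz":[0,0.002,0.131],"angular":[0,0,0]},
    {"xyz":[0,0.002,0.131],"angular":[0,0,0]}
  ]
}}

```text
clock: 7.85
position: [0.6194, 0.0009, 0.0608]
ee_rot: [0.994, -0.113, 0.0, 0.0]
ft_force: [-0.8, 0.1, -0.9]
grip_width: 0.22
grasp_force: 29.8
```

Request:
{"fn": "carry_out", "kwargs": {
  "motion": [
    {"xyz":[0,0,0.001],"angular":[0,0,0]},
    {"xyz":[0,0,0.0015],"angular":[0,0,0]},
    {"xyz":[0,0,0.002],"angular":[0,0,0]},
    {"xyz":[0,0,0.002],"angular":[0,0,0]},
    {"xyz":[0,0,0.002],"angular":[0,0,0]}
  ]
}}

```text
clock: 8.35
position: [0.6194, 0.0009, 0.0587]
ee_rot: [0.994, -0.113, 0.0, 0.0]
ft_force: [-0.5, -0.5, 4.1]
grip_width: 0.223
grasp_force: 30.2
```

Contact is felt (4 N). I release and rise.

Request:
{"fn": "carry_out", "kwargs": {
  "motion": [
    {"xyz":[0,0,0],"angular":[0,0,0]},
    {"xyz":[0,0,0],"angular":[0,0,0]},
    {"xyz":[0,0,0],"angular":[0,0,0]},
    {"xyz":[0,0,0],"angular":[0,0,0]},
    {"xyz":[0,0,0],"angular":[0,0,0]}
  ],
  "hand": 0.7
}}

```text
clock: 8.85
position: [0.6191, 0.001, 0.0582]
ee_rot: [0.994, -0.113, -0.0, 0.0]
ft_force: [0.2, 0.1, 0.1]
grip_width: 0.699
grasp_force: 0.0
```

Request:
{"fn": "carry_out", "kwargs": {
  "motion": [
    {"xyz":[0,0,-0.015],"angular":[0,0,0]},
    {"xyz":[0,0,-0.04],"angular":[0,0,0]},
    {"xyz":[0,0,-0.07],"angular":[0,0,0]},
    {"xyz":[0,0,-0.1],"angular":[0,0,0]},
    {"xyz":[0,0,-0.125],"angular":[0,0,0]},
    {"xyz":[0,0,-0.135],"angular":[0,0,0]},
    {"xyz":[0,0,-0.135],"angular":[0,0,0]}
  ]
}}

```text
clock: 9.55
position: [0.6199, 0.0011, 0.1952]
ee_rot: [0.994, -0.113, 0.002, -0.0]
ft_force: [-1.0, -1.1, -0.5]
grip_width: 0.695
grasp_force: 0.0
```

```bash
python3 - <<'E'
from m import *
go([.5685,.243,.18],-12.9)
c=shoot('side','d5'); s5=shoot('scene','s5')
body=blob(c,red,(270,200,340,300));print(body[0],body[1])
b2=blob(s5,red,(300,200,370,290));print(b2[0],b2[1],tri([(c,body[0]),(s5,b2[0])]))
E
```

```text
t 9.55 pos [0.6199 0.0011 0.1952] shift [-0.1044 -0.2242  0.015 ] turn [-0.03 -0.17 -0.08] F [-1.  -1.1 -0.5] w 0.695 gf 0.0
[307.21319797 265.4213198 ] [299 257  19  19 197]
[336.88333333 253.13333333] [329 248  14  10  60] (array([0.61620717, 0.00400569, 0.03139653]), [np.float64(0.002575722445918115), np.float64(0.00257572244591817)])
```

Request:
{"fn": "carry_out", "kwargs": {
  "motion": [
    {"xyz":[-0.01,-0.022,0],"angular":[0,0,0]},
    {"xyz":[-0.025,-0.054,0],"angular":[0,0,0]},
    {"xyz":[-0.042,-0.09,0],"angular":[0,0,0]},
    {"xyz":[-0.059,-0.126,0.003],"angular":[0,0,0]},
    {"xyz":[-0.076,-0.163,0.006],"angular":[0,0,0]},
    {"xyz":[-0.09,-0.195,0.01],"angular":[0,0,0]},
    {"xyz":[-0.1,-0.214,0.015],"angular":[0,0,0]},
    {"xyz":[-0.104,-0.224,0.015],"angular":[0,0,0]},
    {"xyz":[-0.104,-0.224,0.015],"angular":[0,0,0]},
    {"xyz":[-0.104,-0.224,0.015],"angular":[0,0,0]}
  ]
}}

```text
clock: 10.65
position: [0.5686, 0.241, 0.1778]
ee_rot: [0.994, -0.114, -0.0, 0.001]
ft_force: [-0.6, 0.6, -0.7]
grip_width: 0.698
grasp_force: 0.0
```

```bash
python3 - <<'E'
from m import *
c=shoot('wrist','w6');w1,w2=load("w1"),load("w2")
bright=lambda r,g,b:(r>140)&(g<70)&(b<70)
obs=[]
for k in(w1,w2,c):
    u=proj(k,[.5685,.243,.0795]);x,y=int(u[0]),int(u[1]);q=blob(k,bright,(x-25,y-25,x+25,y+25))
    e=cv2.minEnclosingCircle(q[2]);print(u.round(1),q[0].round(1),q[1],e);obs.append((k,q[0]))
print(tri(obs),[plane(*o,.0795).round(4) for o in obs])
go([.5685,.243,.05],-12.9)
E
```

```text
[264.9 183.2] [264.  184.3] [255 175  19  19 279] ((264.2037048339844, 184.20370483398438), 9.714999198913574)
[305.2 192.7] [303.3 194.2] [290 181  28  27 571] ((303.3859558105469, 194.30702209472656), 13.631770133972168)
[312.3 245.3] [310.6 246.5] [298 234  26  25 502] ((310.6574401855469, 246.69825744628906), 12.975688934326172)
(array([0.56739876, 0.24461641, 0.07793754]), [np.float64(0.000136371861712377), np.float64(0.0001393734117610243), np.float64(7.354022235441757e-05)]) [array([0.5676, 0.2442, 0.0795]), array([0.5677, 0.2446, 0.0795]), array([0.5679, 0.2445, 0.0795])]
t 10.7 pos [0.5689 0.2407 0.178 ] shift [-0.0009 -0.0023  0.128 ] turn [ 0.06 -0.01 -0.21] F [ 0.9 -1.3  0.2] w 0.701 gf 0.0
```

Request:
{"fn": "carry_out", "kwargs": {
  "motion": [
    {"xyz":[-0.002,-0.0034,0.015],"angular":[0,0,0]},
    {"xyz":[-0.002,-0.0034,0.04],"angular":[0,0,0]},
    {"xyz":[-0.002,-0.0034,0.07],"angular":[0,0,0]},
    {"xyz":[-0.002,-0.0034,0.1],"angular":[0,0,0]},
    {"xyz":[-0.002,-0.0034,0.118],"angular":[0,0,0]},
    {"xyz":[-0.002,-0.0034,0.127],"angular":[0,0,0]},
    {"xyz":[-0.002,-0.0034,0.127],"angular":[0,0,0]},
    {"xyz":[-0.002,-0.0034,0.127],"angular":[0,0,0]}
  ]
}}

```text
clock: 11.5
position: [0.5674, 0.2464, 0.0519]
ee_rot: [0.994, -0.113, 0.0, -0.0]
ft_force: [-0.3, 0.2, 1.1]
grip_width: 0.699
grasp_force: 0.0
```

Request:
{"fn": "carry_out", "kwargs": {
  "motion": [
    {"xyz":[0,0,0],"angular":[0,0,0]},
    {"xyz":[0,0,0],"angular":[0,0,0]},
    {"xyz":[0,0,0],"angular":[0,0,0]},
    {"xyz":[0,0,0],"angular":[0,0,0]},
    {"xyz":[0,0,0],"angular":[0,0,0]},
    {"xyz":[0,0,0],"angular":[0,0,0]},
    {"xyz":[0,0,0],"angular":[0,0,0]}
  ],
  "hand": 0,
  "grip_force": 40
}}

```text
clock: 12.2
position: [0.5673, 0.2443, 0.0522]
ee_rot: [0.994, -0.114, 0.0, 0.002]
ft_force: [-4.2, -8.1, 9.7]
grip_width: 0.244
grasp_force: 39.6
```

Request:
{"fn": "carry_out", "kwargs": {
  "motion": [
    {"xyz":[-0.003,0,0],"angular":[0,0,0]},
    {"xyz":[-0.008,0,0],"angular":[0,0,0]},
    {"xyz":[-0.013,0,0],"angular":[0,0,0]},
    {"xyz":[-0.018,0,0],"angular":[0,0,0]},
    {"xyz":[-0.023,0,0],"angular":[0,0,0]},
    {"xyz":[-0.028,0,0],"angular":[0,0,0]},
    {"xyz":[-0.033,0,0],"angular":[0,0,0]},
    {"xyz":[-0.037,0,0],"angular":[0,0,0]},
    {"xyz":[-0.04,0,0],"angular":[0,0,0]},
    {"xyz":[-0.04,0,0],"angular":[0,0,0]},
    {"xyz":[-0.04,0,0],"angular":[0,0,0]},
    {"xyz":[-0.04,0,0],"angular":[0,0,0]}
  ]
}}

```text
clock: 13.4
position: [0.529, 0.2534, 0.0522]
ee_rot: [0.993, -0.114, 0.001, 0.001]
ft_force: [-0.5, -7.0, 6.4]
grip_width: 0.245
grasp_force: 39.6
```

Moved 39 mm. Release, rise, and go above the fin.

Request:
{"fn": "carry_out", "kwargs": {
  "motion": [
    {"xyz":[0,0,0],"angular":[0,0,0]},
    {"xyz":[0,0,0],"angular":[0,0,0]},
    {"xyz":[0,0,0],"angular":[0,0,0]},
    {"xyz":[0,0,0],"angular":[0,0,0]},
    {"xyz":[0,0,0],"angular":[0,0,0]},
    {"xyz":[0,0,-0.015],"angular":[0,0,0]},
    {"xyz":[0,0,-0.04],"angular":[0,0,0]},
    {"xyz":[0,0,-0.07],"angular":[0,0,0]},
    {"xyz":[0,0,-0.1],"angular":[0,0,0]},
    {"xyz":[0,0,-0.12],"angular":[0,0,0]},
    {"xyz":[0,0,-0.128],"angular":[0,0,0]},
    {"xyz":[0,0,-0.128],"angular":[0,0,0]}
  ],
  "hand": 0.7
}}

```text
clock: 14.6
position: [0.5284, 0.2557, 0.1807]
ee_rot: [0.994, -0.113, 0.001, -0.0]
ft_force: [0.5, 0.8, -0.3]
grip_width: 0.699
grasp_force: 0.0
```

```bash
python3 - <<'E'
from m import *
c=shoot('wrist','w7');w1,w2,w6=load("w1"),load("w2"),load("w6")
bright=lambda r,g,b:(r>140)&(g<70)&(b<70)
u=proj(c,[.529,.2534,.0795]);x,y=int(u[0]),int(u[1]);q=blob(c,bright,(x-30,y-30,x+30,y+30));p=plane(c,q[0],.0795)
print("post now",p.round(4),"opened",np.linalg.norm(p[:2]-[.5677,.2445]))
# fin top face: lit brown
obs=[]
for k in(w2,w6,c):
    u=proj(k,[.6156,.2313,.078]);x,y=int(u[0]),int(u[1])
    im=k["img"].astype(int);print(u.round(1),im[y,x],im[y-5,x])
    f=lambda r,g,b:(r>85)&(r<160)&(r-b>45)&(g>0.45*r)&(g<0.66*r)
    q=blob(k,f,(x-18,y-38,x+18,y+38));print(q[0].round(1),q[1],cv2.minAreaRect(q[2]));obs.append((k,cv2.minAreaRect(q[2])[0]))
print(tri(obs),[plane(*o,.078).round(4) for o in obs])
cv2.imwrite("pics/crop7.png",cv2.resize(c["img"][40:300,200:440,::-1],None,fx=2,fy=2,interpolation=2))
go([.6156,.2313,.18],-12.9)
E
```

```text
post now [0.5298 0.2535 0.0795] opened 0.038966253147391335
[305.7 122.6] [113  72  43] [113  73  43]
[305.1 121. ] [296  93  19  57 967] ((305.0, 121.0), (56.0, 18.0), 90.0)
[313.2 181.2] [113  74  46] [115  74  45]
[312.5 179.7] [304 154  18  52 865] ((312.5, 179.5), (51.0, 17.0), 90.0)
[321.1 119. ] [110  68  41] [112  72  42]
[320.6 117.5] [ 312   90   19   56 1002] ((320.9999694824219, 117.49998474121094), (17.999996185302734, 54.99999237060547), 0.0)
(array([0.61671555, 0.23138443, 0.07716631]), [np.float64(0.00015664239749766108), np.float64(0.00015711054447183295), np.float64(0.000307093395225191)]) [array([0.6167, 0.2315, 0.078 ]), array([0.6169, 0.2315, 0.078 ]), array([0.6166, 0.2311, 0.078 ])]
t 14.65 pos [0.5279 0.2553 0.1793] shift [ 0.0908  0.0037 -0.0006] turn [-0.   -0.02 -0.08] F [ 0.3  0.  -1.3] w 0.699 gf 0.0
```

View pics/crop7.png

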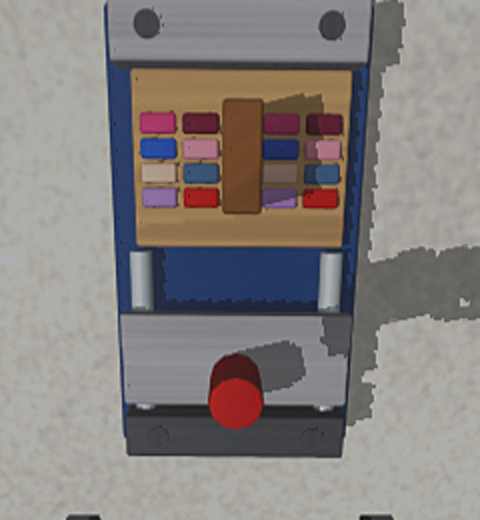

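The crop shows the jaw clear of the foot by a wide margin (foot edge at crop row 245, jaw edge at 312) and the fin top at full-frame (321,117).

Request:
{"fn": "carry_out", "kwargs": {
  "motion": [
    {"xyz":[0.012,0,0],"angular":[0,0,0]},
    {"xyz":[0.032,0.001,0],"angular":[0,0,0]},
    {"xyz":[0.055,0.002,0],"angular":[0,0,0]},
    {"xyz":[0.076,0.003,0],"angular":[0,0,0]},
    {"xyz":[0.088,0.0035,0],"angular":[0,0,0]},
    {"xyz":[0.092,0.0035,0.01],"angular":[0,0,0]},
    {"xyz":[0.092,0.0035,0.035],"angular":[0,0,0]},
    {"xyz":[0.092,0.0035,0.06],"angular":[0,0,0]},
    {"xyz":[0.092,0.0035,0.07],"angular":[0,0,0]},
    {"xyz":[0.092,0.0035,0.07],"angular":[0,0,0]},
    {"xyz":[0.092,0.0035,0.07],"angular":[0,0,0]}
  ]
}}

```text
clock: 15.75
position: [0.6169, 0.2317, 0.11]
ee_rot: [0.994, -0.113, 0.0, -0.0]
ft_force: [0.8, 0.9, 0.7]
grip_width: 0.697
grasp_force: 0.0
```

```bash
python3 -c "
from h import *
go([.6167,.2314,.045],-12.9)"
```

```text
t 15.75 pos [0.6169 0.2317 0.11  ] shift [-0.0001  0.0003  0.065 ] turn [-0.03 -0.03 -0.06] F [0.8 0.9 0.7] w 0.697 gf 0.0
```

Request:
{"fn": "carry_out", "kwargs": {
  "motion": [
    {"xyz":[0,0,0.01],"angular":[0,0,0]},
    {"xyz":[0,0,0.03],"angular":[0,0,0]},
    {"xyz":[0,0,0.05],"angular":[0,0,0]},
    {"xyz":[0,0,0.06],"angular":[0,0,0]},
    {"xyz":[0,0,0.065],"angular":[0,0,0]},
    {"xyz":[0,0,0.065],"angular":[0,0,0]},
    {"xyz":[0,0,0.065],"angular":[0,0,0]}
  ]
}}

```text
clock: 16.45
position: [0.6173, 0.2316, 0.0453]
ee_rot: [0.994, -0.113, 0.001, -0.0]
ft_force: [0.7, 0.3, 0.6]
grip_width: 0.695
grasp_force: 0.0
```

Request:
{"fn": "carry_out", "kwargs": {
  "motion": [
    {"xyz":[0,0,0],"angular":[0,0,0]},
    {"xyz":[0,0,0],"angular":[0,0,0]},
    {"xyz":[0,0,0],"angular":[0,0,0]},
    {"xyz":[0,0,0],"angular":[0,0,0]},
    {"xyz":[0,0,0],"angular":[0,0,0]},
    {"xyz":[0,0,0],"angular":[0,0,0]},
    {"xyz":[0,0,0],"angular":[0,0,0]},
    {"xyz":[0,0,0],"angular":[0,0,0]}
  ],
  "hand": 0,
  "grip_force": 50
}}

```text
clock: 17.25
position: [0.6171, 0.2314, 0.0448]
ee_rot: [0.994, -0.113, 0.0, -0.0]
ft_force: [0.3, -0.2, 6.2]
grip_width: 0.159
grasp_force: 50.3
```

Request:
{"fn": "carry_out", "kwargs": {
  "motion": [
    {"xyz":[0,0,-0.005],"angular":[0,0,0]},
    {"xyz":[0,0,-0.015],"angular":[0,0,0]},
    {"xyz":[0,0,-0.03],"angular":[0,0,0]},
    {"xyz":[0,0,-0.05],"angular":[0,0,0]},
    {"xyz":[0,0,-0.07],"angular":[0,0,0]},
    {"xyz":[0,0,-0.09],"angular":[0,0,0]},
    {"xyz":[0,0,-0.11],"angular":[0,0,0]},
    {"xyz":[0,0,-0.125],"angular":[0,0,0]},
    {"xyz":[0,0,-0.13],"angular":[0,0,0]},
    {"xyz":[0,0,-0.13],"angular":[0,0,0]},
    {"xyz":[0,0,-0.13],"angular":[0,0,0]}
  ]
}}

```text
clock: 18.35
position: [0.6164, 0.231, 0.1734]
ee_rot: [0.994, -0.113, -0.001, 0.0]
ft_force: [-0.7, 0.8, -3.1]
grip_width: 0.155
grasp_force: 49.2
```

```bash
python3 - <<'E'
from m import *
c=shoot('wrist','w8')
# tray long edges / card reference from initial views
for k,nm,box in((s,"scene",(200,185,290,292)),(d,"side",(270,280,450,462))):
    q=blob(k,lambda r,g,b:(r-b>25)&(r>60),box);w=np.array([plane(k,u,.015)[:2]*1000 for u in q[2]],np.float32);print(nm,cv2.minAreaRect(w))
go([.45,.10,.175],-12.9);go([.50,-.2045,.175],8.8)
E
```

```text
scene ((569.3370361328125, -193.20635986328125), (277.4529724121094, 149.9408416748047), 8.775276184082031)
side ((562.541748046875, -195.177978515625), (271.9482727050781, 151.1494598388672), 8.73592758178711)
t 18.4 pos [0.6164 0.231  0.1731] shift [-0.1327  0.165  -0.0015] turn [ 0.06  0.08 -0.08] F [ 0.1  0.4 -2.4] w 0.155 gf 49.2
t 18.4 pos [0.6164 0.231  0.1731] shift [-0.0156  0.4505 -0.0014] turn [  0.04   0.09 -21.78] F [ 0.1  0.4 -2.4] w 0.155 gf 49.2
```

Request:
{"fn": "carry_out", "kwargs": {
  "motion": [
    {"xyz":[0,0.01,0],"angular":[0,0,-0.5]},
    {"xyz":[-0.001,0.03,0],"angular":[0,0,-1.5]},
    {"xyz":[-0.002,0.06,0],"angular":[0,0,-3]},
    {"xyz":[-0.003,0.095,0],"angular":[0,0,-5]},
    {"xyz":[-0.004,0.13,0],"angular":[0,0,-7]},
    {"xyz":[-0.006,0.165,0],"angular":[0,0,-9]},
    {"xyz":[-0.007,0.2,0],"angular":[0,0,-11]},
    {"xyz":[-0.008,0.235,0],"angular":[0,0,-13]},
    {"xyz":[-0.009,0.27,0],"angular":[0,0,-15]},
    {"xyz":[-0.01,0.305,0],"angular":[0,0,-17]},
    {"xyz":[-0.012,0.34,0],"angular":[0,0,-18.5]},
    {"xyz":[-0.013,0.375,0],"angular":[0,0,-20]}
  ]
}}

```text
clock: 19.6
position: [0.5185, -0.1332, 0.1739]
ee_rot: [0.998, 0.062, -0.0, 0.0]
ft_force: [0.5, -0.3, -2.4]
grip_width: 0.155
grasp_force: 49.2
```

```bash
python3 -c "
from h import *
go([.50,-.2045,.165],8.76)"
```

```text
t 19.6 pos [ 0.5185 -0.1332  0.1739] shift [-0.0271  0.0685  0.0089] turn [ 0.01  0.04 -1.69] F [ 0.5 -0.3 -2.4] w 0.155 gf 49.2
```

Request:
{"fn": "carry_out", "kwargs": {
  "motion": [
    {"xyz":[-0.009,0.025,0],"angular":[0,0,-0.7]},
    {"xyz":[-0.019,0.048,0],"angular":[0,0,-1.4]},
    {"xyz":[-0.025,0.062,0],"angular":[0,0,-1.7]},
    {"xyz":[-0.027,0.0685,0],"angular":[0,0,-1.7]},
    {"xyz":[-0.027,0.0685,0],"angular":[0,0,-1.7]},
    {"xyz":[-0.027,0.0685,0],"angular":[0,0,-1.7]}
  ]
}}

```text
clock: 20.2
position: [0.5016, -0.2016, 0.1742]
ee_rot: [0.997, 0.076, 0.0, -0.0]
ft_force: [0.5, -0.2, -2.8]
grip_width: 0.154
grasp_force: 49.2
```

```bash
python3 - <<'E'
from m import *
go([.50,-.2045,.042],8.76)
b=shoot('side','d9');c=shoot('scene','s9');w=shoot('wrist','w9')
print(proj(b,[.5,-.2045,.13]),proj(c,[.5,-.2045,.13]))
H=np.hstack([cv2.resize(b["img"][250:450,260:400],(280,400)),cv2.resize(c["img"][130:260,190:290],(280,364))[:364] if 0 else cv2.resize(c["img"][130:270,195:293],(280,400)),cv2.resize(w["img"][:,150:478],(273,400))])
cv2.imwrite("pics/crop9.png",H[:,:,::-1])
E
```

```text
t 20.2 pos [ 0.5016 -0.2016  0.1742] shift [-0.0021  0.0027  0.1322] turn [-0.03 -0.    0.01] F [ 0.5 -0.2 -2.8] w 0.154 gf 49.2
[341.61157108 356.70246415] [241.6342548  170.41344427]
```

View pics/crop9.png

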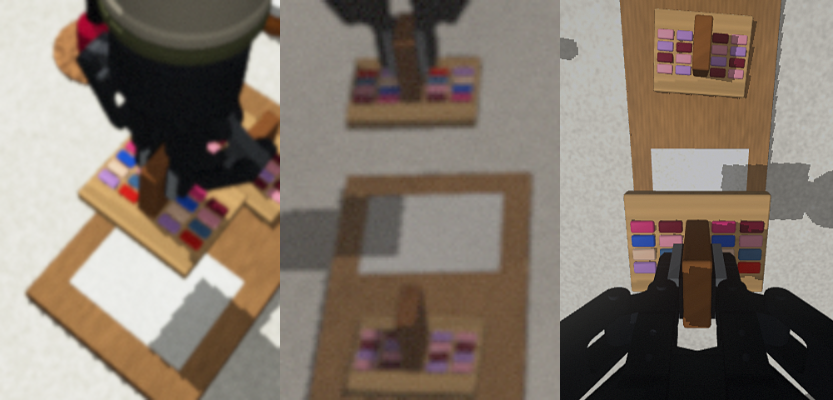

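The stand hangs level and square over the card in all three crops. I lower it, then creep to contact.

Request:
{"fn": "carry_out", "kwargs": {
  "motion": [
    {"xyz":[-0.002,0.0025,0.012],"angular":[0,0,0]},
    {"xyz":[-0.002,0.0025,0.035],"angular":[0,0,0]},
    {"xyz":[-0.002,0.0025,0.06],"angular":[0,0,0]},
    {"xyz":[-0.002,0.0025,0.085],"angular":[0,0,0]},
    {"xyz":[-0.002,0.0025,0.105],"angular":[0,0,0]},
    {"xyz":[-0.002,0.0025,0.117],"angular":[0,0,0]},
    {"xyz":[-0.002,0.0025,0.123],"angular":[0,0,0]},
    {"xyz":[-0.002,0.0025,0.127],"angular":[0,0,0]},
    {"xyz":[-0.002,0.0025,0.129],"angular":[0,0,0]},
    {"xyz":[-0.002,0.0025,0.13],"angular":[0,0,0]},
    {"xyz":[-0.002,0.0025,0.13],"angular":[0,0,0]}
  ]
}}

```text
clock: 21.45
position: [0.5002, -0.2054, 0.0448]
ee_rot: [0.997, 0.076, 0.0, 0.0]
ft_force: [-0.4, 0.1, -2.2]
grip_width: 0.158
grasp_force: 49.2
```

Request:
{"fn": "carry_out", "kwargs": {
  "motion": [
    {"xyz":[0,0,0.0005],"angular":[0,0,0]},
    {"xyz":[0,0,0.001],"angular":[0,0,0]},
    {"xyz":[0,0,0.0015],"angular":[0,0,0]},
    {"xyz":[0,0,0.002],"angular":[0,0,0]},
    {"xyz":[0,0,0.002],"angular":[0,0,0]},
    {"xyz":[0,0,0.002],"angular":[0,0,0]}
  ]
}}

```text
clock: 22.05
position: [0.4999, -0.2053, 0.0423]
ee_rot: [0.997, 0.076, 0.0, 0.0]
ft_force: [0.5, 0.5, -2.5]
grip_width: 0.155
grasp_force: 49.2
```

Still carrying the weight; creep 1.5 mm more.

Request:
{"fn": "carry_out", "kwargs": {
  "motion": [
    {"xyz":[0,0,0.0005],"angular":[0,0,0]},
    {"xyz":[0,0,0.001],"angular":[0,0,0]},
    {"xyz":[0,0,0.0015],"angular":[0,0,0]},
    {"xyz":[0,0,0.0015],"angular":[0,0,0]},
    {"xyz":[0,0,0.0015],"angular":[0,0,0]}
  ]
}}

```text
clock: 22.55
position: [0.4999, -0.2053, 0.0417]
ee_rot: [0.997, 0.076, -0.0, 0.0]
ft_force: [-5.4, 1.8, 8.6]
grip_width: 0.158
grasp_force: 51.0
```

Contact (about 10 N). Release and rise.

Request:
{"fn": "carry_out", "kwargs": {
  "motion": [
    {"xyz":[0,0,0],"angular":[0,0,0]},
    {"xyz":[0,0,0],"angular":[0,0,0]},
    {"xyz":[0,0,0],"angular":[0,0,0]},
    {"xyz":[0,0,0],"angular":[0,0,0]},
    {"xyz":[0,0,0],"angular":[0,0,0]},
    {"xyz":[0,0,0],"angular":[0,0,0]}
  ],
  "hand": 0.7
}}

```text
clock: 23.15
position: [0.4999, -0.2053, 0.0408]
ee_rot: [0.997, 0.076, 0.0, 0.0]
ft_force: [0.1, -0.6, -0.8]
grip_width: 0.699
grasp_force: 0.0
```

Request:
{"fn": "carry_out", "kwargs": {
  "motion": [
    {"xyz":[0,0,-0.012],"angular":[0,0,0]},
    {"xyz":[0,0,-0.035],"angular":[0,0,0]},
    {"xyz":[0,0,-0.065],"angular":[0,0,0]},
    {"xyz":[0,0,-0.095],"angular":[0,0,0]},
    {"xyz":[0,0,-0.12],"angular":[0,0,0]},
    {"xyz":[0,0,-0.14],"angular":[0,0,0]},
    {"xyz":[0,0,-0.15],"angular":[0,0,0]},
    {"xyz":[0,0,-0.15],"angular":[0,0,0]},
    {"xyz":[0,0,-0.15],"angular":[0,0,0]}
  ]
}}

```text
clock: 24.05
position: [0.4995, -0.2052, 0.1902]
ee_rot: [0.997, 0.076, -0.0, -0.0]
ft_force: [-0.1, -0.3, -0.3]
grip_width: 0.696
grasp_force: 0.0
```

```bash
python3 - <<'E'
from m import *
go([.50,-.2045,.2],8.76)
w=shoot('wrist','w10');c=shoot('scene','s10')
cv2.imwrite("pics/crop10.png",np.hstack([w["img"][:,120:520],cv2.resize(c["img"][170:330,190:323],(400,480))])[:,:,::-1])
E
```

```text
t 24.05 pos [ 0.4995 -0.2052  0.1902] shift [ 0.0006 -0.0006 -0.0098] turn [-0.02  0.04 -0.04] F [-0.1 -0.3 -0.3] w 0.696 gf 0.0
```

View pics/crop10.png

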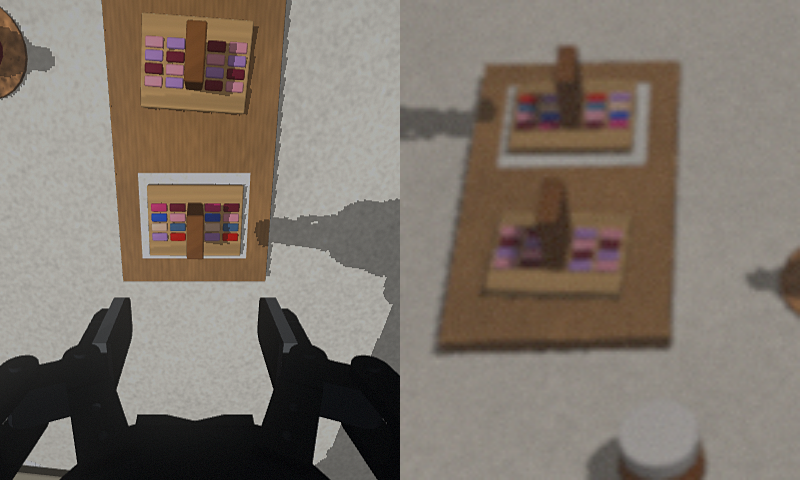

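The stand sits square and centred inside the card's white border (crop (196,220)), gripper clear. Handing in.

```bash
python3 -c "
from workcell import *
print(hand_in())"
```

```text
the job is handed in; nothing more can be done
None
```

I handed the job in after 24 s: the bottle is upright on the coaster, the jaw is about 39 mm open, and the stand is released, square and centred on the white card. No verdict came back.

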